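Snap in a tube carrier and tug-test its catch

ROBOT

A 6-joint arm with a two-finger parallel gripper is mounted at the origin on the work surface. World frame = base frame: x ahead of the robot, y to its left, z up, the work surface at z = 0. Lengths are in m, angles in rad, forces in N, time in s.
With the tool pointing down it reaches from about 0.3 to 1 m from the base axis. Payload 5.1 kg.
Tool frame: the origin (TCP) lies at the very end of the fingers, on their centre line; the grasp point (between the pads) lies 19 mm behind it; z points along the fingers, y is the line along which they close (so a half turn about z gives the same grasp; the last joint's range is limited). The gripper opens to 95 mm and grips with 3 to 60 N. Pads are 20 mm wide; open, the fingers measure 119 mm over their backs; the gripper's body (75 mm by 180 mm) begins 59 mm behind the grasp point.
Start: joints at [-1.25, 0.124, 1.65, -0, 1.367, -0.083], TCP at [0.255, -0.598, 0.175] pointing down, gripper open.
Joint ranges: [-2.61, 2.61], [-1.02, 2.33], [0.03, 2.71], [-1.35, 4.49], [0.32, 2.68], [-2.91, 2.91]. Speed limits (rad/s): [2.57, 2.57, 3.14, 3.14, 3.14, 3.14].

INTERFACE

Orientations are given as a unit quaternion [x, y, z, w].
In Python, from bench import ctrl, open_gripper, grasp, kin, get_obs, imaging, ticket gives the robot as it stands. Calls block until the motion is done:
- ctrl.movep(position, orientation): joint-space move of the TCP to a pose.
- ctrl.move_l(position, orientation=None, velocity=0.15): straight line of the TCP; orientation=None keeps the orientation; velocity is the mean speed in m/s.
- ctrl.movej(angles): joint-space move.
- open_gripper() and grasp(grip_force=None): open the fingers fully, or close them until they stop; grip_force is the grip in N (None keeps the last).
- ctrl.pause(seconds).
- kin.inverse_kinematics(position, orientation): joint angles nearest the present ones, or None.
- get_obs(): the state.
- imaging.camera(name): name is "side" or "top"; returns (picture, depth): 420x560x3 uint8, blue, green, red; 420x560 float32, m along the optical axis (not along the pixel's ray), 0 where there is no reading.
- imaging.camera_info(name): a dict with "fx", "fy", "cx", "cy" (pixels), "position" and "orientation" of the camera in the world. Camera axes: x right, y up, looking along -z (the intrinsics and any distortion apply to the point x, -y, -z); pixel columns grow to the right and rows downward; lengths in m; the calibration is good to about 2 mm. A picture is of the moment at which its call begins. camera_info takes no time and is no camera call.
A pose or a line that the arm cannot do raises ctrl.IKError and nothing moves.
- ticket.sign_off(): hands the job in; it is judged then, once.
The state is a dict: "time_s": time; "joints": joint angles; "qvel": joint speeds; "joint_efforts": joint torques, N m; "ee_pos": TCP position; "ee_rot": TCP orientation; "wrist_force": force on the tool from outside, world axes, zero at the start; "moment": the same for the moment, N m; "opening": finger opening in m; "gripper_force": force on a finger pad.
Only numpy, scipy, OpenCV 4.12 (cv2) and the standard library are available. Lean on these libraries where they do the work, as an engineer would, in place of code of your own. Each camera call takes 0.05 s, during which the arm holds its last target. There are 200 camera calls.

TASK

Take the grey tube carrier by its black fin, push it straight down into the slot of one of the two bench mixers until it is fully home (press slowly and with no more than 40 N), then tug it straight up with about 15 N for a second to check that the catches hold it, never with more than 22 N. One mixer has worn catches: if the carrier comes up, fit and tug-test it in the other one. Leave it fully home in the mixer that held it, let go, and do not knock the carrier over or disturb the other things on the bench.

Things in the scene. Friction and masses are not known exactly. Their poses are not given: they have to be found in the camera images.
- carrier_fin (a point): Centre of the black plastic fin on top of the carrier, its handle: 44 mm long (x), 14 mm thick (y), 38 mm high. x runs along the fin and the carrier, y across, z up. The grey block's top is 19 mm below this point, the underside of the foot 83 mm below. Half a turn about z makes no difference.
- carrier_foot (a point): Centre of the underside of the carrier's foot, on which it stands; axes as the fin. The foot is 30 mm high and 50 mm long (x); its lower 9 mm are a flange 32 mm wide (y), bevelled 5 mm at 45 degrees below, the rest 21 mm wide. Fully home, this point lies on the slot's floor and the block clears the deck by 2 mm.
- dock_1_seat (a point): First mixer. Centre of the floor of the slot in its aluminium deck, 29 mm above the bench; x along the slot, y across, z up. The deck is 116 (x) x 100 (y) mm; its flat top, 28 mm above this point, has the slot, 52 (x) x 34 mm (y), with a 3 mm bevelled rim.
- dock_2_seat (a point): Second mixer. Centre of the floor of the slot in its aluminium deck, 29 mm above the bench; x along the slot, y across, z up. The deck is 116 (x) x 100 (y) mm; its flat top, 28 mm above this point, has the slot, 52 (x) x 34 mm (y), with a 3 mm bevelled rim.
- dock_1_deck (a joint): First mixer. Deck height on rubber mounts, m: 0 at rest, up positive, travel 4 mm each way. Springy, 20 N per mm of net force: a 15 N pull on the retained carrier lifts it about 0.6 mm, the carrier's weight sinks it 0.15 mm. This reading is too noisy to judge force by. Overloaded by a push of more than 40 N or a pull of more than 22 N by hand.
- dock_2_deck (a joint): Second mixer. Deck height on rubber mounts, m: 0 at rest, up positive, travel 4 mm each way. Springy, 20 N per mm of net force: a 15 N pull on the retained carrier lifts it about 0.6 mm, the carrier's weight sinks it 0.15 mm. This reading is too noisy to judge force by. Overloaded by a push of more than 40 N or a pull of more than 22 N by hand.
- dock_1: First mixer. Fixed white plinth of one of two alike bench mixers, 130 (x) x 110 (y) x 16 mm; origin under its centre, z up. Hidden catches in its deck: sound ones click over the foot's flange at 10 to 13 N of push (weight included), then hold it with 1 mm play; worn ones (one mixer, unknown which) give way at about 4 N of push or pull beyond the weight, the carrier then rising freely within 10 mm.
- dock_2: Second mixer. Fixed white plinth of one of two alike bench mixers, 130 (x) x 110 (y) x 16 mm; origin under its centre, z up. Hidden catches in its deck: sound ones click over the foot's flange at 10 to 13 N of push (weight included), then hold it with 1 mm play; worn ones (one mixer, unknown which) give way at about 4 N of push or pull beyond the weight, the carrier then rising freely within 10 mm.
- vial: Bystander, to be left alone: small amber capped glass vial, 24 mm diameter, 48 mm tall; origin at the centre of its underside.
- marker: Bystander, to be left alone: marker pen lying flat, 120 x 13 x 13 mm; origin at the centre of its underside.
- wash_bottle: Bystander, to be left alone: clear plastic bottle with a cap, 56 mm diameter, 100 mm tall; origin at the centre of its underside.
- beaker: Bystander, to be left alone: glass beaker, 64 mm diameter, 75 mm tall; origin at the centre of its underside.
- tip_box: Bystander, to be left alone: pipette-tip box, 120 x 85 x 70 mm; origin at the centre of its underside.
- tube_rack: Bystander, to be left alone: low rack of small tubes, 100 x 100 x 47 mm; origin at the centre of its underside.
- carrier: Tube carrier: grey plastic block 100 (x) x 60 (y) x 34 mm with three capped tubes (caps 6 mm high) at each end, a fin on top and a foot below, 102 mm tall in all, 0.22 to 0.35 kg. Its origin is the same point as point carrier_foot, with the same axes.
Not all that is in view belongs to the job. Leave any red look-alike of the carrier alone.

How it is judged:
On the way, in this order (a step that is already met when the one before it is completed fails the run):
1. the carrier is pushed fully home in a mixer (((z of carrier_foot in the frame of dock_1_seat between -0.004 and 0.004 m and horizontal distance between carrier_foot and dock_1_seat below 0.005 m and angle between the z axis of carrier_foot and the z axis of dock_1_seat, either way round below 0.08 rad) or (z of carrier_foot in the frame of dock_2_seat between -0.004 and 0.004 m and horizontal distance between carrier_foot and dock_2_seat below 0.005 m and angle between the z axis of carrier_foot and the z axis of dock_2_seat, either way round below 0.08 rad))), for 0.1 s.
2. the carrier, held home by the catches, is tugged up: the deck is lifted at least 0.45 mm (9 N beyond the carrier's weight) for 0.4 s by the carrier alone ((((z of carrier_foot in the frame of dock_1_seat between -0.004 and 0.004 m and horizontal distance between carrier_foot and dock_1_seat below 0.005 m and angle between the z axis of carrier_foot and the z axis of dock_1_seat, either way round below 0.08 rad) and value of joint dock_1_deck above 0.00045 m and contact force between dock_1 and the fingers below 0.5 N) or ((z of carrier_foot in the frame of dock_2_seat between -0.004 and 0.004 m and horizontal distance between carrier_foot and dock_2_seat below 0.005 m and angle between the z axis of carrier_foot and the z axis of dock_2_seat, either way round below 0.08 rad) and value of joint dock_2_deck above 0.00045 m and contact force between dock_2 and the fingers below 0.5 N))), for 0.4 s.
At the end, for the whole second after the job is handed in: The carrier is fully home in the slot of the mixer that held it (foot within 4 mm of the slot's floor in height, within 5 mm of its centre, within 0.08 rad of square to the deck), at rest and let go (((z of carrier_foot in the frame of dock_1_seat between -0.004 and 0.004 m and horizontal distance between carrier_foot and dock_1_seat below 0.005 m and angle between the z axis of carrier_foot and the z axis of dock_1_seat, either way round below 0.08 rad) or (z of carrier_foot in the frame of dock_2_seat between -0.004 and 0.004 m and horizontal distance between carrier_foot and dock_2_seat below 0.005 m and angle between the z axis of carrier_foot and the z axis of dock_2_seat, either way round below 0.08 rad)) and linear speed of carrier below 0.02 m/s and contact force between carrier and the fingers below 0.1 N); the robot touches nothing.
It fails at once if the deck of a mixer is pulled up by hand with more than 22 N (value of joint any of dock_1_deck, dock_2_deck above 0.00099 m).
It fails at once if the deck of a mixer is pressed down by hand with more than 40 N (value of joint any of dock_1_deck, dock_2_deck below -0.00217 m).
It fails at once if the carrier is tipped over by more than 0.6 rad (angle between carrier's own z axis and vertical above 0.6 rad).
It fails at once if a bystander is moved more than 30 mm (distance of any of vial, marker, wash_bottle, beaker, tip_box, tube_rack from where it was at the start of the episode above 0.03 m).
It also fails if it takes over 67 s, if anything falls off the work surface, if the arm or the gripper's body presses on something with over 40 N, if the wrist force passes 120 N, or if a joint passes its speed limit or range.

## Working session

There is one attempt and no reset: what is moved stays moved. The work goes in short steps, each a Python script; the robot and the scene stay as the last script left them, time stands still between calls to the robot, and variables do not carry over. Pictures are saved under pics/ and viewed, at most 10 in all, crops included, and the job is handed in when it is done.

```bash
mkdir -p pics; ls
python3 - <<'E'
from bench import imaging,get_obs
import cv2,numpy as np
for n in("top","side"):
    p,d=imaging.camera(n); cv2.imwrite(f"pics/{n}0.png",p); np.savez(f"{n}0.npz",p=p,d=d)
    print(n,imaging.camera_info(n), (d>0).mean())
o=get_obs();print(o)
E
```

```text
pics
top {'fx': 482.9833330572543, 'fy': 482.9833330572543, 'cx': 286.3157070569683, 'cy': 213.49745527272563, 'position': array([0.37293448, 0.00679924, 1.18842933]), 'orientation': array([ 0.07429127, -0.07043335, -0.69533902,  0.71135335])} 0.9959608843537415
side {'fx': 537.1803734662737, 'fy': 537.1803734662737, 'cx': 285.023408504246, 'cy': 215.2844524621163, 'position': array([0.43052053, 0.9817776 , 0.94817749]), 'orientation': array([-0.03607845,  0.41625346,  0.90640003, -0.06221235])} 0.9957993197278912
{'time_s': 0.1, 'joints': array([-1.24957736e+00,  1.24429619e-01,  1.65150627e+00,  1.42668593e-05,
        1.36751003e+00, -8.26253795e-02]), 'qvel': array([-1.36096049e-04, -2.23954871e-03, -3.09360682e-03, -1.19237892e-03,
       -8.10325337e-04,  2.74153198e-05]), 'joint_efforts': array([ 5.14241601e-04, -4.18880475e+01, -3.61095643e+01,  7.76945706e-02,
        4.61472140e-02, -6.99963948e-05]), 'ee_pos': array([ 0.25517984, -0.59711464,  0.17363511]), 'ee_rot': array([ 9.79682760e-01,  2.00551318e-01, -1.03347166e-04, -9.20881662e-04]), 'wrist_force': array([-0.05768014, -0.58545071, -0.36129462]), 'moment': array([-0.01582213,  0.0121995 ,  0.02400721]), 'gripper_force': 0.0, 'opening': 0.09495999112656278}
```

View pics/top0.png

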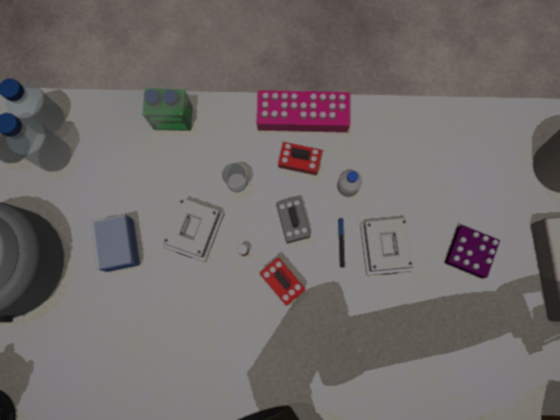

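View pics/side0.png

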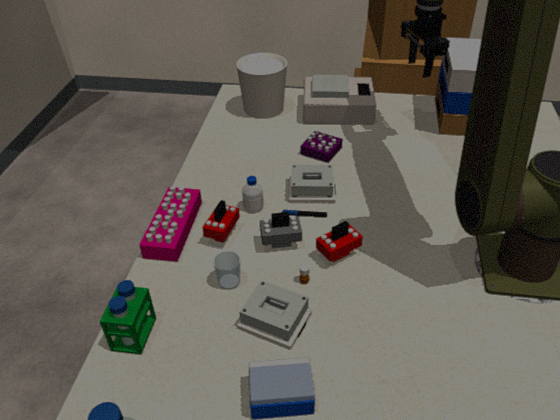

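Top view: the grey carrier is at about (294,219), with its fin near (293,216). The mixers are at (193,228) and (387,244), and the red look-alikes at (300,157) and (282,281). The side view shows the same layout: carrier (281,230), mixers (275,311) and (312,182).

```bash
cat > vis.py <<'E'
from bench import imaging
import cv2,numpy as np
from scipy.spatial.transform import Rotation as R
def cast(n,uv,z):
    """pixels -> world points on plane z"""
    c=imaging.camera_info(n); uv=np.atleast_2d(uv).astype(float)
    v=np.c_[(uv[:,0]-c['cx'])/c['fx'],-(uv[:,1]-c['cy'])/c['fy'],-np.ones(len(uv))]
    w=R.from_quat(c['orientation']).apply(v); p=c['position']
    return p+w*((z-p[2])/w[:,2])[:,None]
def cloud(n,d):
    c=imaging.camera_info(n); v,u=np.mgrid[:d.shape[0],:d.shape[1]]
    P=np.stack([(u-c['cx'])/c['fx']*d,-(v-c['cy'])/c['fy']*d,-d],-1)
    return (R.from_quat(c['orientation']).apply(P.reshape(-1,3))+c['position']).reshape(P.shape)
def rect(xy):
    """min-area rectangle of xy (m): centre, long side, short side, yaw of long axis in (-90,90]"""
    (c,(w,h),a)=cv2.minAreaRect((np.asarray(xy)*1000).astype(np.float32))
    if w<h: w,h,a=h,w,a+90
    return np.array(c)/1000,w,h,(a+90)%180-90
def comps(mask,amin):
    k,l,s,ct=cv2.connectedComponentsWithStats(mask.astype(np.uint8),connectivity=4)
    return [(l==i) for i in range(1,k) if s[i,4]>=amin]
E
python3 - <<'E'
from vis import *
for n,boxes in(("top",{'A':(193,228,45),'B':(387,244,45),'C':(294,219,32)}),("side",{'A':(275,311,50),'B':(312,182,36),'C':(281,230,32)})):
    f=np.load(n+"0.npz");p,d=f['p'],f['d'];P=cloud(n,d);g=p.astype(int);mx,mn=g.max(2),g.min(2)
    for k,(u,v,r) in boxes.items():
        W=np.zeros(d.shape,bool);W[v-r:v+r,u-r:u+r]=1
        z=P[...,2]
        if k=='C':
            m=W&(mx<60)&(z>.075)
            for q in comps(m,25):
                vv,uu=np.nonzero(q); print(n,k,'fin px',uu.mean().round(1),vv.mean().round(1),len(uu),'z',np.percentile(z[q],[5,50,95]).round(4),'depthxy',P[q][:,:2].mean(0).round(4))
                t=q&(z>.097); 
                if t.sum()>5: print('  top rect', rect(P[t][:,:2]), t.sum())
            m=W&(z>.055)&(z<.075)&(mx-mn<60)
            for q in comps(m,100): print(n,k,'block',rect(P[q][:,:2]),q.sum(),np.median(z[q]).round(4))
        else:
            m=W&(z>.050)&(z<.066)
            for q in comps(m,200):
                print(n,k,'deck',rect(P[q][:,:2]),q.sum(),'z',np.median(z[q]).round(4))
                cs,h=cv2.findContours(q.astype(np.uint8),cv2.RETR_CCOMP,cv2.CHAIN_APPROX_NONE)
                for c,hh in zip(cs,h[0]):
                    if hh[3]>=0 and cv2.contourArea(c)>60:
                        print('   hole',cv2.contourArea(c),rect(cast(n,c[:,0],.057)[:,:2]))
                    if hh[3]<0 and cv2.contourArea(c)>200: print('   outer cast',rect(cast(n,c[:,0],.057)[:,:2]))
for n,boxes in(("top",[(193,228),(294,219),(387,244)]),("side",[(275,311),(281,230),(312,182)])):
    p=np.load(n+"0.npz")['p']
    cv2.imwrite(f"pics/{n}c.png",np.hstack([cv2.resize(p[v-33:v+33,u-33:u+33],(264,264),interpolation=0) for u,v in boxes]))
a=[cv2.imread(f"pics/{n}c.png") for n in("top","side")]; cv2.imwrite("pics/crops.png",np.vstack(a))
E
```

```text
top A deck (array([0.57251013, 0.24466872]), 116.3964614868164, 102.35690307617188, -17.692138671875) 1746 z 0.0566
   outer cast (array([0.57176746, 0.24345723]), 116.45933532714844, 102.1530532836914, -18.102508544921875)
   hole 325.5 (array([0.57200586, 0.24369087]), 56.45535659790039, 37.870235443115234, -18.329002380371094)
top B deck (array([ 0.54098578, -0.22849792]), 116.74748992919922, 101.08926391601562, 6.428442478179932) 1787 z 0.057
   outer cast (array([ 0.54076031, -0.227797  ]), 116.59365844726562, 102.09127044677734, 6.472405433654785)
   hole 336.5 (array([ 0.54041956, -0.22802292]), 56.08540725708008, 37.87687301635742, 7.133910179138184)
top C fin px 293.1 216.5 130 z [0.0846 0.1015 0.1048] depthxy [ 5.91e-01 -3.00e-04]
  top rect (array([ 0.49505432, -0.00230632]), 244.01722717285156, 20.98247528076172, 0.6504181027412415) 111
top C block (array([ 5.95273376e-01, -3.12381744e-04]), 100.79804229736328, 60.15685272216797, 16.034286499023438) 910 0.0643
side A deck (array([0.57275708, 0.24594818]), 118.66423797607422, 103.41939544677734, -18.173110961914062) 1807 z
[... 158 characters left out ...]
13]), 54.762386322021484, 38.27333450317383, -17.556808471679688)
side B deck (array([ 0.53966754, -0.22579417]), 114.53178405761719, 108.58135223388672, 7.480453968048096) 824 z 0.0555
   outer cast (array([ 0.53937915, -0.22036237]), 114.2136001586914, 107.413330078125, 7.178184509277344)
   hole 153.0 (array([ 0.54061914, -0.22363916]), 56.17997741699219, 42.15746307373047, 7.171189785003662)
side C fin px 280.5 217.9 199 z [0.0767 0.0939 0.1023] depthxy [0.5936 0.011 ]
  top rect (array([0.523521  , 0.48843903]), 1003.2056884765625, 41.30812072753906, -81.68220901489258) 77
side C block (array([0.59460925, 0.00204726]), 100.59681701660156, 67.73300170898438, 16.81002426147461) 613 0.0633
```

View pics/crops.png

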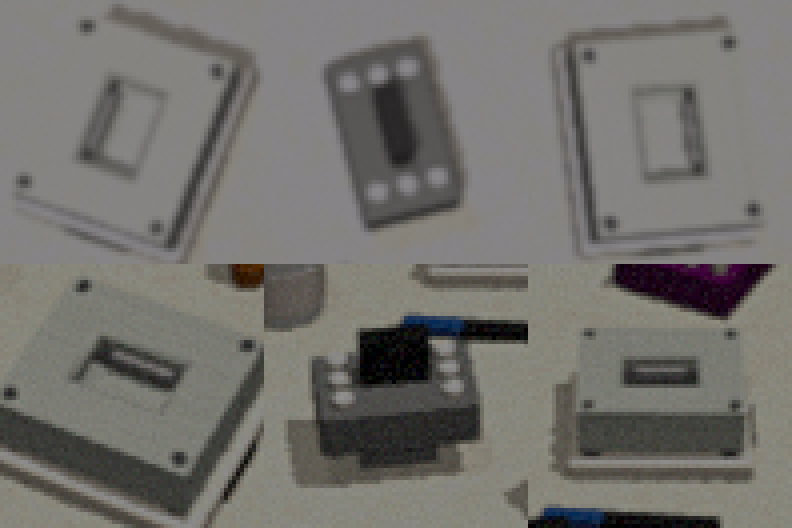

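The crops show both slots and the carrier with its fin, upright and unobstructed. The deck, slot and block sizes match the values given, with deck top at z = 57 mm and block top at z = 64 mm. The first move is to grasp and lift.

```bash
cat > arm.py <<'E'
from bench import ctrl,open_gripper,grasp,kin,get_obs,imaging,ticket
import numpy as np
from scipy.spatial.transform import Rotation as R
FIN=(.5950,.0005,15.9); A=(.5720,.2447,-18.2); B=(.5404,-.2272,7.0)
def q(yaw): return (R.from_euler('z',yaw,degrees=True)*R.from_quat([1,0,0,0])).as_quat()
def st(tag='',n=5):
    w=[]
    for _ in range(n): o=get_obs(); w.append(o['wrist_force']); ctrl.pause(.02)
    f=np.mean(w,0)
    print(tag,'t',round(o['time_s'],2),'p',o['ee_pos'].round(4),'f',f.round(2),'m',o['moment'].round(2),'op',round(o['opening'],4),'g',round(o['gripper_force'],1))
    return o,f
E
python3 - <<'E'
from arm import *
for k in(FIN,A,B):
    for h in(0,180):
        j=kin.inverse_kinematics([k[0],k[1],.2],q(k[2]+h)); print(k,h,None if j is None else j.round(2))
x,y,a=FIN
ctrl.movep([x,y,.20],q(a)); st('above')
ctrl.move_l([x,y,.115],velocity=.2); st()
ctrl.move_l([x,y,.070],velocity=.08); st('down')
grasp(40); st('grip')
ctrl.move_l([x,y,.075],velocity=.05); st('up5')
ctrl.move_l([x,y,.185],velocity=.12); ctrl.pause(.2); st('lift',10)
E
```

```text
(0.595, 0.0005, 15.9) 0 [-0.09 -0.01  1.75 -0.    1.4   1.2 ]
(0.595, 0.0005, 15.9) 180 [-0.09 -0.01  1.75 -0.    1.4  -1.94]
(0.572, 0.2447, -18.2) 0 [ 0.32  0.05  1.69 -0.    1.41  2.21]
(0.572, 0.2447, -18.2) 180 [ 0.32  0.05  1.69 -0.    1.41 -0.94]
(0.5404, -0.2272, 7.0) 0 [-0.49 -0.03  1.77 -0.    1.4   0.96]
(0.5404, -0.2272, 7.0) 180 [-0.49 -0.03  1.77 -0.    1.4  -2.18]
above t 2.61 p [ 5.950e-01 -3.000e-04  1.999e-01] f [-0.21 -0.22 -0.43] m [0.07 0.01 0.05] op 0.095 g 0.0
 t 3.27 p [5.964e-01 3.000e-04 1.171e-01] f [ 0.6  -0.38  0.81] m [-0.01 -0.01 -0.04] op 0.0953 g 0.0
down t 4.06 p [5.955e-01 5.000e-04 7.050e-02] f [ 0.42 -0.01  0.27] m [-0.02  0.05  0.01] op 0.0951 g 0.0
grip t 5.66 p [5.95e-01 5.00e-04 7.00e-02] f [-0.12 -0.17  0.07] m [ 0.01 -0.03  0.02] op 0.0004 g 0.0
up5 t 5.99 p [5.953e-01 5.000e-04 7.540e-02] f [-0.15  0.18 -0.12] m [0.   0.01 0.01] op 0.0004 g 0.0
lift t 7.42 p [5.948e-01 5.000e-04 1.845e-01] f [ 0.18  0.07 -0.26] m [ 0.   -0.01 -0.06] op 0.0006 g 0.0
```

Run:
```python
from vis import *
a=[]
for n in("top","side"):
    p,d=imaging.camera(n); np.savez(f"{n}1.npz",p=p,d=d); u,v=(294,219) if n=="top" else (281,215); a.append(cv2.resize(p[v-65:v+65,u-65:u+65],(390,390)))
cv2.imwrite("pics/miss.png",np.hstack(a))
```

```text
(no output)
```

View pics/miss.png

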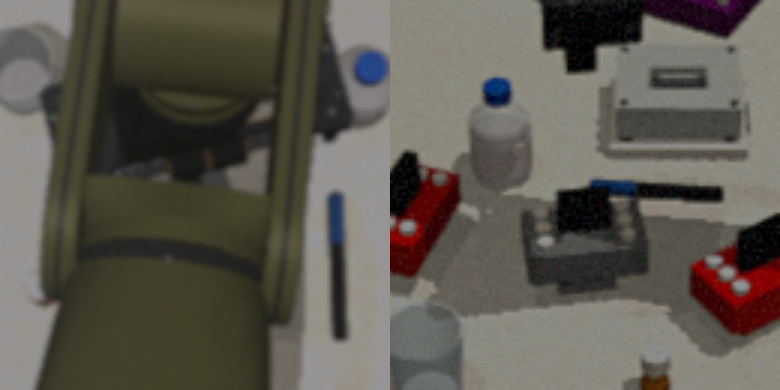

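The top view is blocked by the arm. In the side view the carrier is upright near (281,228), and the closed fingers are above and beyond it, with tips near (283,173). I'll compare the fingertip's line of sight with the TCP position.

Run:
```python
from vis import *
from bench import get_obs
print(get_obs()['ee_pos'],get_obs()['joints'])
c=imaging.camera_info('side')
def proj(n,X):
    c=imaging.camera_info(n); v=R.from_quat(c['orientation']).inv().apply(np.array(X)-c['position']); return c['cx']+c['fx']*v[0]/-v[2], c['cy']-c['fy']*v[1]/-v[2]
print('tcp expected px',proj('side',get_obs()['ee_pos']))
print('fin centre expected',proj('side',[.595,.0005,.083]))
f0,f1=np.load('side0.npz'),np.load('side1.npz')
for f in(f0,f1):
    P=cloud('side',f['d']);m=np.zeros(P.shape[:2],bool);m[140:250,250:315]=1
    mx=f['p'].max(2)
    k=m&(mx<60)&(P[...,2]>.07)&(P[...,2]<.125)
    for q in comps(k,60): vv,uu=np.nonzero(q);print('dark',uu.mean(),vv.mean(),len(uu),np.median(P[q],0).round(4),P[q].min(0).round(3),P[q].max(0).round(3))
    b=m&(P[...,2]>.061)&(P[...,2]<.067)&(mx>60)
    for q in comps(b,60): print('blk',rect(P[q][:,:2]),np.median(P[q],0).round(4))
P=cloud('side',f1['d']);k=np.zeros(P.shape[:2],bool);k[155:176,276:290]=1
k&=(f1['p'].max(2)<70)
for q in comps(k,20): vv,uu=np.nonzero(q);print('finger',uu.min(),uu.max(),vv.max(),np.median(P[q],0).round(4),P[q].min(0).round(3),P[q].max(0).round(3))
```

```text
[5.94952165e-01 4.98142319e-04 1.84860014e-01] [-8.93810191e-02 -2.45119191e-03  1.76534599e+00  8.61258818e-06
  1.37895637e+00  1.20391392e+00]
tcp expected px (np.float64(279.7891325254015), np.float64(186.18527067693097))
fin centre expected (np.float64(280.5978239938624), np.float64(219.1501415321422))
dark 280.4070796460177 218.72566371681415 226 [0.5948 0.0068 0.0911] [ 0.573 -0.009  0.07 ] [0.615 0.019 0.105]
blk (array([0.59515173, 0.00400456]), 99.57499694824219, 59.90663528442383, 13.399579048156738) [0.5887 0.0147 0.0633]
dark 280.38528138528136 218.84415584415584 231 [0.5946 0.0068 0.0899] [ 0.574 -0.011  0.07 ] [0.615 0.017 0.105]
finger 276 289 173 [0.5811 0.08   0.31  ] [ 0.561 -0.001  0.225] [0.602 0.094 0.336]
```

Run:
```python
from vis import *
def proj(n,X):
    c=imaging.camera_info(n); v=R.from_quat(c['orientation']).inv().apply(np.array(X)-c['position']); return c['cx']+c['fx']*v[0]/-v[2], c['cy']-c['fy']*v[1]/-v[2]
f=np.load('side1.npz');P=cloud('side',f['d'])
for v in range(150,192,3): print(v,[(tuple(f['p'][v,u]),P[v,u].round(3).tolist()) for u in(277,281,285)])
print('start tcp px',proj('side',[.2552,-.5971,.1736]))
p=np.load('side0.npz')['p']
a=cv2.resize(p[0:110,370:500],(520,440),interpolation=0)
b=cv2.resize(f['p'][120:200,240:320],(440,440)[::-1],interpolation=0)
a=cv2.convertScaleAbs(np.hstack([a[:, :360],b]),alpha=2.5); cv2.imwrite("pics/tip.png",a)
```

```text
150 [((np.uint8(37), np.uint8(42), np.uint8(40)), [0.584, 0.087, 0.344]), ((np.uint8(38), np.uint8(34), np.uint8(32)), [0.576, 0.09, 0.346]), ((np.uint8(29), np.uint8(22), np.uint8(23)), [0.569, 0.083, 0.343])]
153 [((np.uint8(0), np.uint8(3), np.uint8(0)), [0.584, 0.092, 0.34]), ((np.uint8(26), np.uint8(18), np.uint8(13)), [0.576, 0.09, 0.339]), ((np.uint8(12), np.uint8(10), np.uint8(13)), [0.568, 0.086, 0.337])]
156 [((np.uint8(0), np.uint8(0), np.uint8(0)), [0.584, 0.093, 0.333]), ((np.uint8(8), np.uint8(14), np.uint8(9)), [0.576, 0.087, 0.33]), ((np.uint8(12), np.uint8(14), np.uint8(1)), [0.568, 0.086, 0.33])]
159 [((np.uint8(0), np.uint8(0), np.uint8(0)), [0.585, 0.087, 0.322]), ((np.uint8(10), np.uint8(0), np.uint8(12)), [0.577, 0.081, 0.318]), ((np.uint8(9), np.uint8(0), np.uint8(7)), [0.57, 0.076, 0.316])]
162 [((np.uint8(5), np.uint8(4), np.uint8(0)), [0.585, 0.085, 0.313]), ((np.uint8(3), np.uint8(11), np.uint8(0)), [0.577, 0.083, 0.312]), ((np.uint8(0), np.uint8(0), np.uint8(9)), [0.57, 0.08, 0.31])]
165 [((np.uint8(0), np.uint8(0), np.uint8(0)), [0.586, 0.083, 0.304]), ((
[... 1273 characters left out ...]
, [0.645, -0.252, -0.001]), ((np.uint8(127), np.uint8(140), np.uint8(141)), [0.635, -0.261, -0.006]), ((np.uint8(109), np.uint8(120), np.uint8(123)), [0.623, -0.258, -0.003])]
186 [((np.uint8(129), np.uint8(138), np.uint8(142)), [0.643, -0.236, 0.001]), ((np.uint8(125), np.uint8(139), np.uint8(139)), [0.632, -0.244, -0.004]), ((np.uint8(115), np.uint8(126), np.uint8(125)), [0.62, -0.242, -0.002])]
189 [((np.uint8(127), np.uint8(136), np.uint8(139)), [0.642, -0.228, -0.004]), ((np.uint8(126), np.uint8(137), np.uint8(136)), [0.63, -0.228, -0.003]), ((np.uint8(104), np.uint8(113), np.uint8(116)), [0.618, -0.225, 0.001])]
start tcp px (np.float64(416.9220692986536), np.float64(80.9644863666606))
```

View pics/tip.png

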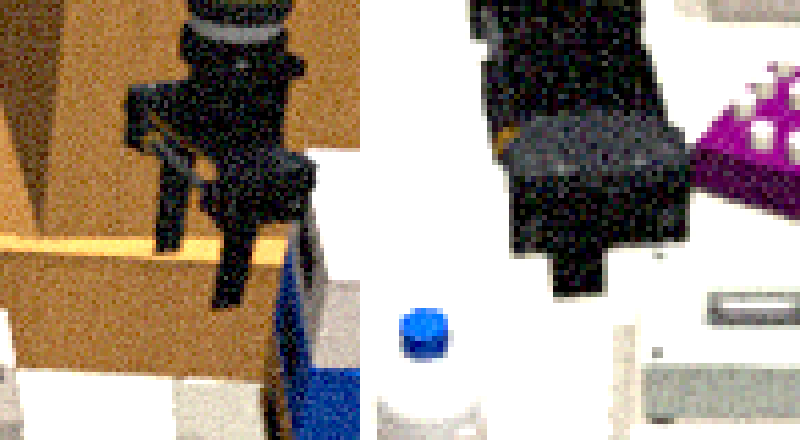

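At start and now, the visible fingertips are about 38 mm above the reported TCP (tip row 174 against 186 expected). The fingers therefore closed just above the fin and touched nothing. The offset lies along the tool axis, with no sideways shift, so I'll correct for it and check it by the grasp opening and the wrist force.

```bash
cat >> arm.py <<'E'
DZ=-.038   # reported TCP z minus real fingertip z (measured in side view)
E
python3 - <<'E'
from arm import *
import cv2
x,y,a=FIN
open_gripper(); st('open')
ctrl.move_l([x,y,.115+DZ],velocity=.2); st()
ctrl.move_l([x,y,.070+DZ],velocity=.06); st('down')
p,d=imaging.camera('side'); np.savez('side2.npz',p=p,d=d)
cv2.imwrite('pics/down.png',cv2.resize(p[150:270,210:350],(700,600)))
E
```

```text
open t 9.14 p [5.95e-01 5.00e-04 1.85e-01] f [-0.14 -0.12 -0.1 ] m [ 0.02 -0.    0.04] op 0.0951 g 0.0
 t 9.92 p [5.966e-01 4.000e-04 7.920e-02] f [-0.04  0.3   0.41] m [-0.05  0.03 -0.02] op 0.095 g 0.0
down t 10.9 p [5.955e-01 5.000e-04 3.260e-02] f [-0.02 -0.04 -0.08] m [ 0.05 -0.03 -0.04] op 0.095 g 0.0
```

View pics/down.png

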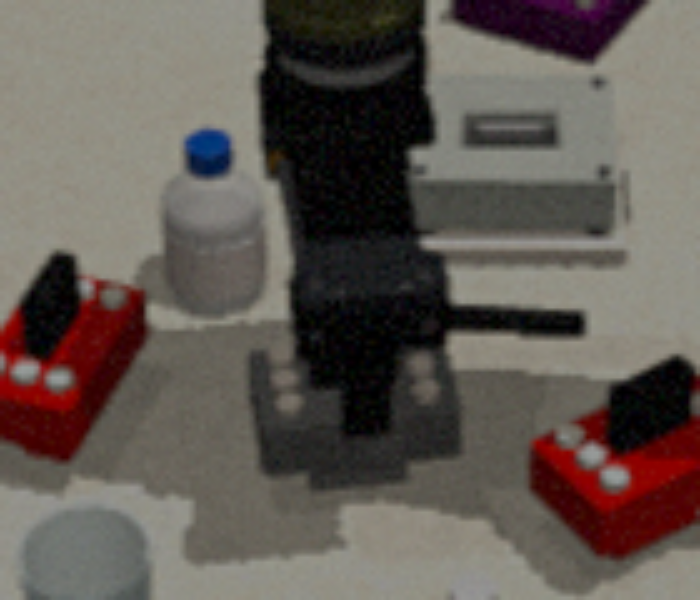

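The near finger (tip at about column 278, row 237) is in front of the block, between the rows of caps. Closing now, then checking the opening before any lift.

Run:
```python
from arm import *
x,y,a=FIN
grasp(45); o,f=st('grip')
if .010<o['opening']<.020:
    ctrl.move_l([x,y,.080+DZ],velocity=.05); st('up10')
    ctrl.move_l([x,y,.185+DZ],velocity=.12); ctrl.pause(.3); st('lift',15)
    import cv2
    p,d=imaging.camera('side'); np.savez('side3.npz',p=p,d=d)
    cv2.imwrite('pics/lift.png',cv2.resize(p[120:260,200:360],(686,600)))
```

```text
grip t 12.28 p [5.95e-01 5.00e-04 3.20e-02] f [ 0.09  0.05 -0.26] m [-0.06 -0.04 -0.  ] op 0.014 g 45.0
up10 t 12.71 p [5.949e-01 5.000e-04 4.200e-02] f [-0.   -0.11 -3.12] m [-0.05  0.03 -0.05] op 0.014 g 45.0
lift t 14.28 p [5.95e-01 5.00e-04 1.47e-01] f [-0.08 -0.03 -2.94] m [-0.02  0.04  0.01] op 0.0138 g 45.0
```

View pics/lift.png

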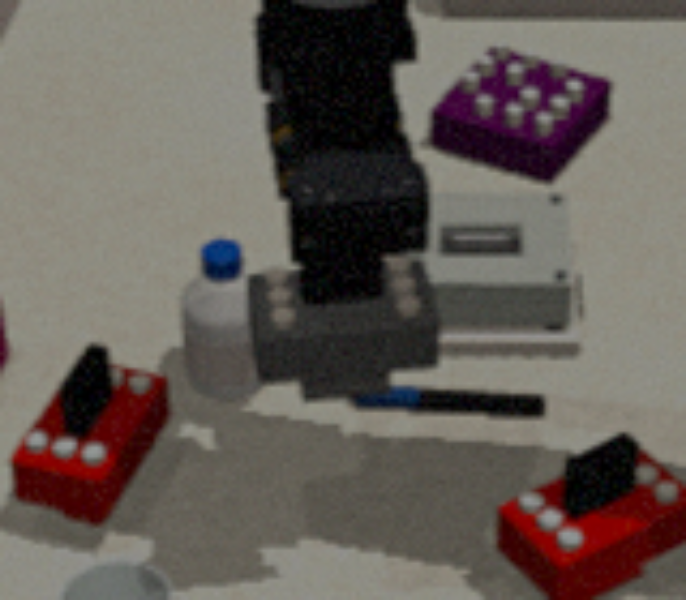

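The fin is held (opening 14 mm), the carrier hangs level and weighs 2.9 N. Reported z is foot z + 32 mm. Next, mixer B with a guarded, compliant descent.

```bash
cat >> arm.py <<'E'
Z0=.032    # reported TCP z minus carrier foot z
def insert(D):
    x,y,a=D; t=np.array([x,y,Z0+.063]); W=-2.95
    ctrl.move_l([x,y,Z0+.075],q(a),velocity=.10); ctrl.pause(.2); st('over')
    ctrl.move_l(t,velocity=.04); z=.063
    fmax=0
    while True:
        z-=.0005 if z<.046 else .001; t[2]=Z0+z
        ctrl.move_l(t,velocity=.02)
        f=np.mean([(get_obs()['wrist_force'],ctrl.pause(.01))[0] for _ in range(3)],0)
        o=get_obs(); push=f[2]-W; fmax=max(fmax,push)
        lat=np.linalg.norm(f[:2])
        if lat>1.5: t[:2]+=f[:2]*.00008
        if abs(push)>2 or lat>1.5: print('foot',round(z*1e3,1),'real',round((o['ee_pos'][2]-Z0)*1e3,2),'push',push.round(1),'lat',f[:2].round(1),'xy',o['ee_pos'][:2].round(4),'m',o['moment'].round(2))
        if push>22 or (push>8 and z>.046) or z<.026: break
    o,f=st('end',8); print('fmax',fmax); return t,z
E
python3 - <<'E'
from arm import *
x,y,a=B
ctrl.move_l([x,y,.147],q(a),velocity=.15); st('B')
t,z=insert(B); print(t,z)
E
```

```text
B t 16.12 p [ 0.5406 -0.2265  0.147 ] f [-0.27  0.03 -2.92] m [ 0.06 -0.03  0.03] op 0.0137 g 45.0
over t 16.96 p [ 0.541  -0.2275  0.1079] f [-0.16 -0.19 -2.91] m [ 0.04  0.03 -0.11] op 0.0139 g 45.0
foot 50.0 real 49.97 push -0.1 lat [ 0.3 -2.1] xy [ 0.5405 -0.2274] m [-0.48 -0.09 -0.08]
foot 49.0 real 48.94 push -0.1 lat [ 0.4 -1.7] xy [ 0.5404 -0.2275] m [-0.47 -0.14 -0.09]
foot 48.0 real 47.95 push -0.6 lat [ 0.4 -2.2] xy [ 0.5405 -0.2275] m [-0.51 -0.15 -0.05]
foot 47.0 real 46.81 push 0.2 lat [ 1.1 -1.5] xy [ 0.5404 -0.2275] m [-0.35 -0.02 -0.05]
foot 39.5 real 39.61 push 2.4 lat [ 0.8 -0.4] xy [ 0.5407 -0.2277] m [-0.08  0.03 -0.06]
foot 39.0 real 39.16 push 2.4 lat [ 1.1 -0.4] xy [ 0.5407 -0.2278] m [-0.01 -0.05  0.01]
foot 38.5 real 38.55 push 2.6 lat [ 0.1 -0.4] xy [ 0.5406 -0.2278] m [-0.02 -0.08 -0.04]
foot 38.0 real 38.02 push 2.8 lat [ 0.4 -0.2] xy [ 0.5406 -0.2278] m [-0.02 -0.07 -0.04]
foot 37.5 real 37.55 push 3.6 lat [ 0.3 -0.4] xy [ 0.5406 -0.2278] m [ 0.02 -0.05 -0.02]
foot 33.0 real 32.53 push -2.5 lat [ 0.2 -0.8] xy [ 0.5402 -0.2276] m [-0.07  0.01 -0.01]
foot 32.5 real 32.31 push -2.3 lat [ 0.1 -0.4] xy [ 0.5404 -0.2277] m [-0.02  0.11 -0.04]
foot 28.5 real 28.87 push 2.8 lat [-0.2  1. ] xy [ 0.5408 -0.2279] m [0.15 0.14 0.01]
foot 28.0 real 28.66 push 5.0 lat [-1.4  0.4] xy [ 0.5409 -0.2279] m [ 0.19  0.33 -0.02]
foot 27.5 real 28.51 push 8.0 lat [-1.6  1.4] xy [ 0.5409 -0.2279] m [0.34 0.48 0.02]
foot 27.0 real 28.45 push 10.0 lat [-2.3  1.6] xy [ 0.5409 -0.228 ] m [0.34 0.62 0.06]
foot 26.5 real 28.4 push 11.3 lat [-1.8  1.2] xy [ 0.5409 -0.228 ] m [0.42 0.69 0.03]
foot 26.0 real 28.3 push 12.4 lat [-2.5  1.3] xy [ 0.541 -0.228] m [0.41 0.81 0.05]
end t 33.22 p [ 0.541  -0.228   0.0603] f [-2.88  1.39  9.7 ] m [0.42 0.81 0.03] op 0.0138 g 45.0
fmax 12.406409352341068
[ 0.53979997 -0.22732062  0.058     ] 0.025999999999999968
```

Home in B, but the catches gave way at only about 4 N of push, so it looks worn. The tug will confirm that: if it comes free below about 9 N, go on to A (position corrected by what B's fit taught: raw top-view y).

Run:
```python
from arm import *
W=-2.95
x,y=.5407,-.2279
pmax=0
for z in np.r_[.029,np.arange(.030,.0371,.001)]:
    ctrl.move_l([x,y,Z0+z],velocity=.02)
    f=np.mean([(get_obs()['wrist_force'],ctrl.pause(.01))[0] for _ in range(3)],0); o=get_obs()
    pull=W-f[2]; pmax=max(pmax,pull); print(round(z*1e3,1),round((o['ee_pos'][2]-Z0)*1e3,2),'pull',pull.round(1))
    if pull>13: break
st('after')
if pmax<9:
    ctrl.move_l([x,y,Z0+.115],velocity=.10); st('out')
```

```text
29.0 28.82 pull -3.2
30.0 29.07 pull 0.1
31.0 30.67 pull 0.7
32.0 31.7 pull 2.2
33.0 32.76 pull 2.5
34.0 34.74 pull -0.2
35.0 35.64 pull -0.9
36.0 36.2 pull -0.6
37.0 37.04 pull -0.7
after t 35.83 p [ 0.5407 -0.2279  0.069 ] f [-0.56 -0.22 -2.44] m [-0.08  0.06 -0.02] op 0.0139 g 45.0
out t 36.85 p [ 0.54   -0.2275  0.1457] f [-0.12  0.25 -3.12] m [-0.04  0.03 -0.03] op 0.014 g 45.0
```

B came up at about 3 N, so it is worn. On to mixer A.

Run:
```python
from arm import *
W=-2.95
x,y,a=.5723,.2439,-18.2
ctrl.move_l([x,y,.147],q(a),velocity=.17); 
ctrl.move_l([x,y,Z0+.064],velocity=.08); st('over',3)
t=np.array([x,y,Z0+.058]); z=.059
while z>.0205:
    z-=.001 if z>.030 else .0007
    t[2]=Z0+z; ctrl.move_l(t,velocity=.02)
    f=np.mean([(get_obs()['wrist_force'],ctrl.pause(.01))[0] for _ in range(2)],0); o=get_obs()
    push=f[2]-W; lat=np.linalg.norm(f[:2]); real=o['ee_pos'][2]-Z0
    if lat>1.5: t[:2]+=f[:2]*.0001
    if push>2 or lat>1.5: print(round(z*1e3,1),round(real*1e3,2),'push',push.round(1),'lat',f[:2].round(1),o['ee_pos'][:2].round(4))
    if push>24 or (push>9 and real>.044) or (real<.0288 and push>15): break
o,f=st('end'); print(t,z)
```

```text
over t 40.62 p [0.5728 0.2441 0.0966] f [-0.32 -0.32 -2.49] m [ 0.05  0.07 -0.03] op 0.0137 g 45.0
48.0 47.96 push -0.0 lat [1.5 1.5] [0.5723 0.244 ]
46.0 45.91 push 0.2 lat [0.9 1.5] [0.5724 0.244 ]
43.0 43.53 push 3.5 lat [1.2 2.5] [0.5729 0.2446]
42.0 42.78 push 7.0 lat [-0.8  0.7] [0.5729 0.2445]
41.0 41.84 push 8.0 lat [-2.   0.6] [0.573  0.2445]
40.0 41.14 push 9.2 lat [-1.2  0.3] [0.573  0.2446]
39.0 40.42 push 9.7 lat [-2.   1.1] [0.573  0.2447]
38.0 40.2 push 12.2 lat [-2.7  0.3] [0.5731 0.2448]
37.0 40.0 push 15.1 lat [-3.3  0.7] [0.5732 0.245 ]
36.0 39.83 push 17.0 lat [-3.7 -0.1] [0.5733 0.2452]
34.0 32.62 push -1.4 lat [1.4 0.7] [0.5707 0.2444]
27.9 28.7 push 5.3 lat [-1.4 -1.1] [0.5718 0.2449]
27.2 28.53 push 9.1 lat [-2.6 -0.4] [0.5718 0.2449]
26.5 28.41 push 10.5 lat [-2.7 -0.9] [0.5719 0.2449]
25.8 28.35 push 12.8 lat [-3.  -1.8] [0.5719 0.2448]
25.1 28.24 push 14.3 lat [-3.9 -1.4] [0.5719 0.2449]
24.4 28.15 push 16.3 lat [-2.9 -1.4] [0.5719 0.2449]
end t 50.77 p [0.5719 0.2448 0.0602] f [-3.36 -1.53 12.94] m [-0.28  0.9   0.03] op 0.0136 g 45.0
[0.56977505 0.24407571 0.0564    ] 0.024399999999999977
```

Strong click at about 17 N and now home in A. Tugging with force feedback, then settle, release and retreat.

Run:
```python
from arm import *
x,y=.5717,.2447
def F(n=3): return np.mean([(get_obs()['wrist_force'][2],ctrl.pause(.01))[0] for _ in range(n)])
z=.029; ctrl.move_l([x,y,Z0+z],velocity=.02)
t0=None
while True:
    f=F(); o=get_obs(); real=o['ee_pos'][2]-Z0; t=o['time_s']
    print(round(t,2),'cmd',round(z*1e3,2),'real',round(real*1e3,2),'f',f.round(1))
    if real>.034 or t>58.5: break
    if f<-14 and t0 is None: t0=t
    if t0 and t-t0>1.0: break
    if f>-14: z+=float(np.clip((14.8+f)*.00012,.0001,.0010)); ctrl.move_l([x,y,Z0+z],velocity=.02)
    elif f<-17: z-=.0004; ctrl.move_l([x,y,Z0+z],velocity=.02)
    else: ctrl.pause(.1)
ctrl.move_l([x,y,Z0+.0285],velocity=.02); st('down',2)
if t0:
    open_gripper(); ctrl.move_l([x,y,Z0+.029+.12],velocity=.15); st('clear',2)
```

```text
51.2 cmd 29.0 real 28.83 f 0.7
51.48 cmd 30.0 real 29.05 f -2.6
51.75 cmd 31.0 real 30.06 f -5.2
52.02 cmd 32.0 real 30.53 f -11.7
52.3 cmd 32.37 real 30.83 f -16.7
52.42 cmd 32.37 real 30.92 f -18.8
52.7 cmd 31.97 real 31.02 f -19.9
52.98 cmd 31.57 real 30.99 f -19.7
53.25 cmd 31.17 real 30.9 f -18.5
53.52 cmd 30.77 real 30.85 f -17.1
down t 53.81 p [0.5732 0.2453 0.0624] f [-1.47  0.49 -9.67] m [0.05 0.46 0.06] op 0.0136 g 45.0
clear t 56.16 p [0.5708 0.2444 0.1794] f [-0.54  0.18 -0.57] m [0.05 0.05 0.01] op 0.0952 g 0.0
```

Run:
```python
from vis import *
p,d=imaging.camera('side'); cv2.imwrite('pics/end.png',cv2.resize(p[220:360,200:360],(686,600)))
P=cloud('side',d);W=np.zeros(d.shape,bool);W[220:360,210:350]=1
m=W&(P[...,2]>.086)&(P[...,2]<.098)&(p.max(2)>50)
for k in comps(m,60): print(rect(P[k][:,:2]),np.median(P[k],0).round(4),k.sum())
```

```text
(array([0.57338916, 0.2473187 ]), 100.24182891845703, 62.00986099243164, -18.38604736328125) [0.5672 0.2582 0.0919] 697
```

View pics/end.png

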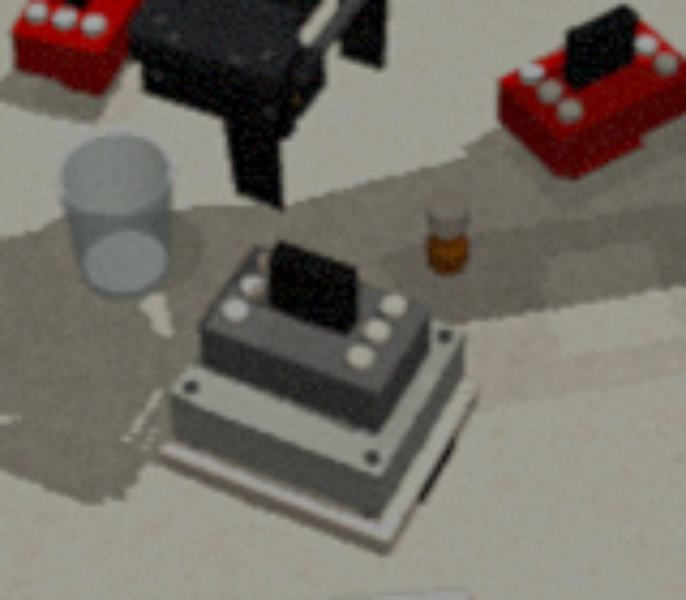

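The carrier is home and level in mixer A: fin near (315,285) in the crop, block top at 92 mm against 93 expected. The gripper is clear and the beaker and vial are in place.

```bash
python3 -c "
from bench import ticket
print(ticket.sign_off())"
```

```text
the job is handed in; nothing more can be done
None
```

The job is handed in at about 56 s: the mixer on the robot's right had worn catches (carrier came up at about 3 N), so the carrier is now fully home and released in the one on the left, which held a tug that ran over the intended 15 N, peaking at 19.9 N (limit 22 N).

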